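Take the red pen blank from under the guard

TASK

At the green blank-trimming station, raise the clear guard by its yellow tongue until its red prop stay drops behind its step and carries the guard by itself. Then take the dark-red pen blank out from beneath and lay it flat in the cork tray. Leave the ivory blank where it lies, and leave the guard propped up.

Things in the scene. Friction and masses are not known exactly. Their poses are not given: they have to be found in the camera images.
- station: Green trimming station, fixed, 280 x 244 mm, side walls 70 high, open front. Origin on the table; x points from the open front to the motor housing, y left, z up. Guard hinge line: x = 90, z = 75, along y. Under the shut guard two nests at y = +50 and -50, x = -30: each two saddles 68 apart with 42 high lips; a blank hangs free between them, 35 over the base plate.
- tongue_grip (a point): Grip point on the yellow tongue at the middle of the guard's front edge, turning with the guard; tongue 14 wide (y, grip it so), 10 thick, 50 long. The point lies 207 mm from the hinge line, 37 past the guard's edge. The guard is a clear panel 240 wide, reaching 170 from its hinge.
- guard (a joint): Guard angle in rad: 0 shut (the start), grows as the front rises, stop at 1.50. It weighs 0.25 kg and falls shut when let go, until the stay is set: a red rod at its right edge trails along a rail and drops by itself behind a step when the guard passes about 1.35. Let go above that, it settles back and stands on the stay at about 1.27.
- red_blank_center (a point): Centre of the dark-red pen blank: a loose square bar 90 mm long (its x), 18 x 18, brass tube ends, about 50 g. It lies along the station's x in one of the two nests; which one varies.
- ivory_blank_center (a point): Centre of the ivory pen blank, same size and lie, in the other nest. It stays there.
- tray: Open cork tray, fixed, 160 (x) by 130 (y) mm outside, walls 6 thick and 24 high. Origin under its middle, on the table. A blank lying flat in it has its centre 15 mm above the table.

How it is judged:
By the outcome, as a careful person would: the job done as asked, in the order asked, and still so for the second after the job is handed in, with the robot touching nothing.
It also fails if it takes over 54 s, if anything falls off the work surface, if the arm or the gripper's body presses on something with over 40 N, if the wrist force passes 120 N, or if a joint passes its speed limit or range.

ROBOT

A 7-joint arm with a two-finger parallel gripper is mounted at the origin on the work surface. World frame = base frame: x ahead of the robot, y to its left, z up, the work surface at z = 0. Lengths are in m, angles in rad, forces in N, time in s.
With the tool pointing down it reaches from about 0.425 to 0.875 m from the base axis. Payload 4.7 kg.
Tool frame: the origin (TCP) lies on the mounting face of the last link; the fingertips stand 182 mm ahead of it and the grasp point (between the pads) lies 164 mm ahead of it; x points along the fingers, y is the direction in which the jaws open and shut, and the axes are right-handed (so a half turn about x gives the same grasp; the last joint's range is limited). The gripper opens to 87 mm and grips with 3 to 60 N. Pads are 19 mm wide; open, the fingers measure 117 mm over their backs; the gripper's body (75 mm by 190 mm) begins 51 mm behind the grasp point.
Start: joints at [1.127, 0.321, -0.07, 1.45, 0.023, 1.371, -0.057], TCP at [0.287, -0.583, 0.405] pointing down, gripper open.
Joint ranges: [-2.86, 2.86], [-0.3, 2.09], [-1.38, 1.24], [0.06, 2.45], [-1.56, 4.7], [0.09, 2.05], [-2.69, 2.69]. Speed limits (rad/s): [2.57, 2.57, 3.14, 3.14, 3.14, 3.14, 3.14].

INTERFACE

Orientations are given as a rotation vector (axis times angle).
In Python, from bench import monitor, get_image, ctrl gives the robot as it stands.
- The arm moves only by the shell command python3 -m creep 'ROWS' [FORCE]. ROWS is JSON, a list of rows, each a list of 7 numbers: the shift along the tool's x, y, z in mm, then the turn, a rotation vector about the tool's x, y, z in rad, then the finger opening in mm, from 0 to 87. A call has 1 to 5 rows; each row shifts and turns the commanded pose from where the row before left it, along the tool's axes as they then stand; what a row does not reach is not made up. A row lasts 1/10 s, in which the tool goes at most 50 mm and 8.59 degrees, less where a joint would pass 70% of its speed; a pose out of reach is approached as far as the arm can. A call is refused whole if a number of a shift passes 50 or a number of a turn 0.15, either way. A call with a gripper value outside its range is refused whole. The fingers move at their own pace and stop on an object; FORCE is the grip in N (left out, the last holds). Time passes only in rows, so rows that do not move let the fingers close. It gives the time, the measured TCP pose, the force and the opening at its end, in the units of the state.
- monitor.get_state(): the state, without advancing time (a new reading comes with each control period).
- get_image(name): name is "scene" or "side" or "wrist"; returns a dict with "img" (420x560x3 uint8, red, green, blue), "mtx" (3x3 intrinsics, pixels), "view" (4x4, takes a point from world to camera coordinates). Camera axes: x right, y up, looking along -z (the intrinsics and any distortion apply to the point x, -y, -z); pixel columns grow to the right and rows downward; lengths in m; the calibration is good to about 2 mm. The wrist camera is an equidistant fisheye: a pixel r from the principal point sees the ray r / f radians off the axis. A picture is of the moment at which its call begins. There is no depth.
- ctrl.close_job(): hands the job in, once; it reports no verdict.
The state is a dict: "time": time; "joint_positions": joint angles; "qd": joint speeds; "joint_torque": joint torques, N m; "position": TCP position; "tool_rot": TCP orientation; "ft_force": force on the tool from outside, world axes, zero at the start; "torque": the same for the moment, N m; "grip_width": opening from 0.0 (shut) to 1.0 (fully open).
Only numpy, scipy, OpenCV 4.12 (cv2) and the standard library are available. Lean on these libraries where they do the work, as an engineer would, in place of code of your own. Each camera call takes 0.05 s, during which the arm holds its last target.

## Working session

There is one attempt and no reset: what is moved stays moved. The work goes in short steps, Python scripts to look and compute and a shell command to move; the robot and the scene stay as the last step left them, time stands still between calls to the robot, and variables do not carry over. Pictures are saved under pics/ and viewed, and the job is handed in when it is done.

```bash
ls; mkdir -p pics; python3 - <<'E'
from bench import monitor,get_image
import cv2
print(monitor.get_state())
for n in ("scene","side","wrist"):
    d=get_image(n); cv2.imwrite(f"pics/{n}0.png",d["img"][:,:,::-1]); print(n,d["mtx"],d["view"], d.keys())
E
```

```text
pics
{'time': 0.0, 'joint_positions': array([ 1.12709351,  0.32180817, -0.07009348,  1.45165554,  0.02261469,
        1.37081099, -0.05691244]), 'qd': array([0.00034098, 0.00012821, 0.0001829 , 0.00043278, 0.0001758 ,
       0.00239099, 0.00052552]), 'joint_torque': array([-1.33857343e-04, -4.91294968e+01, -4.04090434e-01, -3.12524915e+01,
       -6.40406599e-02,  4.37401340e-02,  1.56534184e-04]), 'position': array([ 0.28716814, -0.58289557,  0.40368067]), 'tool_rot': array([ 1.96717404,  0.4603139 , -1.968258  ]), 'ft_force': array([-0.50567354, -0.53237773, -0.69124289]), 'torque': array([ 0.02349414,  0.03847555, -0.01037917]), 'grip_width': 0.9996759958581771}
scene [[546.31593543   0.         287.84726343]
 [  0.         546.31593543 203.28538424]
 [  0.           0.           1.        ]] [[ 3.16387127e-02  9.99499343e-01 -2.35561616e-04  1.14176644e-02]
 [-8.33372860e-01  2.65101647e-02  5.52075075e-01  3.97961036e-01]
 [ 5.51804919e-01 -1.72706340e-02  8.33794373e-01 -1.52766292e+00]
 [ 0.00000000e+00  0.00000000e+00  0.00000000e+00  1.00000000e+00]] dict_keys(['img', 'mtx', 'view'])
side [[392.02096633   0.         277.4173707 ]
 [  0.         392.02096633 211.18761552]
 [  0.           0.           1.        ]] [[-0.80354172 -0.59498198  0.01780887  0.42573149]
 [ 0.47534675 -0.62338798  0.62083242 -0.30384574]
 [-0.35828227  0.50733014  0.78374099 -0.52637154]
 [ 0.          0.          0.          1.        ]] dict_keys(['img', 'mtx', 'view'])
wrist [[325.1922621    0.         278.46267003]
 [  0.         325.1922621  212.06713296]
 [  0.           0.           1.        ]] [[ 0.44222085 -0.89690452 -0.00173626 -0.64930739]
 [ 0.86064061  0.42488416 -0.28066207  0.03491736]
 [ 0.25246479  0.12262032  0.95980508 -0.39005738]
 [ 0.          0.          0.          1.        ]] dict_keys(['img', 'mtx', 'view'])
```

View pics/scene0.png

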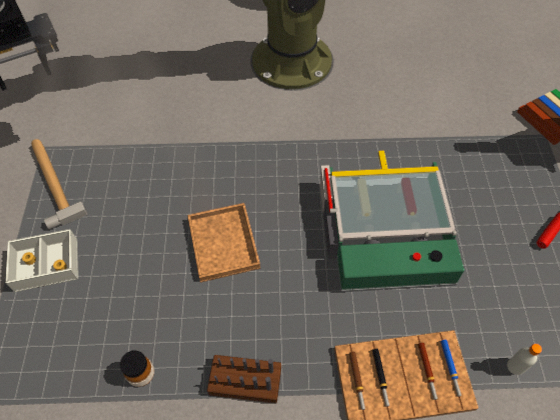

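View pics/side0.png

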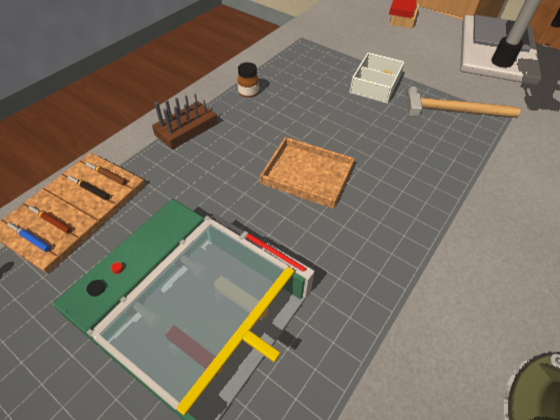

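View pics/wrist0.png

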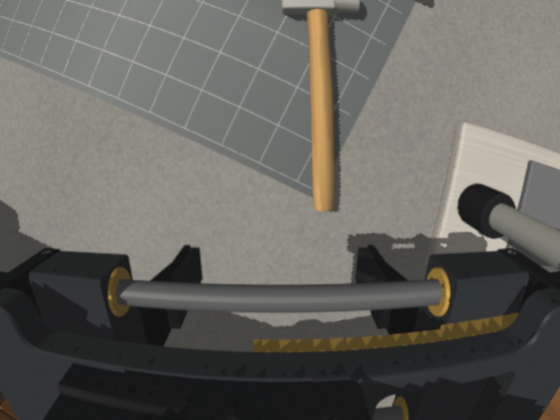

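The scene image shows the tongue at about (382,160), with the red blank on the station's +y side at (408,195) and the ivory blank at (363,195). The tray is near (223,242). I'll enlarge these areas.

```bash
python3 - <<'E'
import cv2
a=cv2.imread("pics/scene0.png"); 
cv2.imwrite("pics/s1.png",cv2.resize(a[140:295,310:475],None,fx=4.8,fy=3.8,interpolation=cv2.INTER_CUBIC) if 0 else cv2.resize(a[142:292,312:472],None,fx=4,fy=4,interpolation=cv2.INTER_CUBIC))
cv2.imwrite("pics/s2.png",cv2.resize(a[195:285,180:270],None,fx=6,fy=6,interpolation=cv2.INTER_CUBIC))
b=cv2.imread("pics/side0.png")
cv2.imwrite("pics/s3.png",cv2.resize(b[195:420,50:330],None,fx=2.6,fy=2.6,interpolation=cv2.INTER_CUBIC))
E
```

```text
(no output)
```

View pics/s1.png

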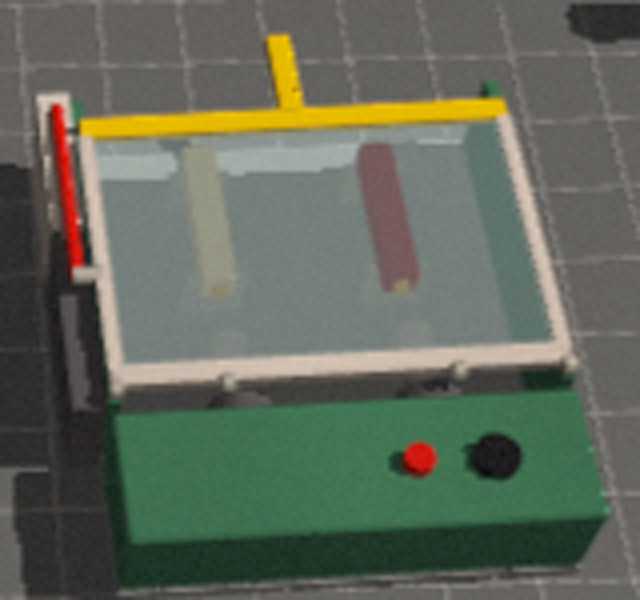

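View pics/s2.png

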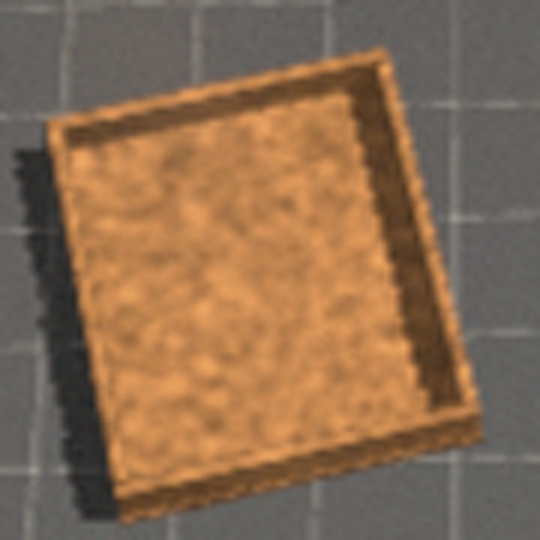

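View pics/s3.png

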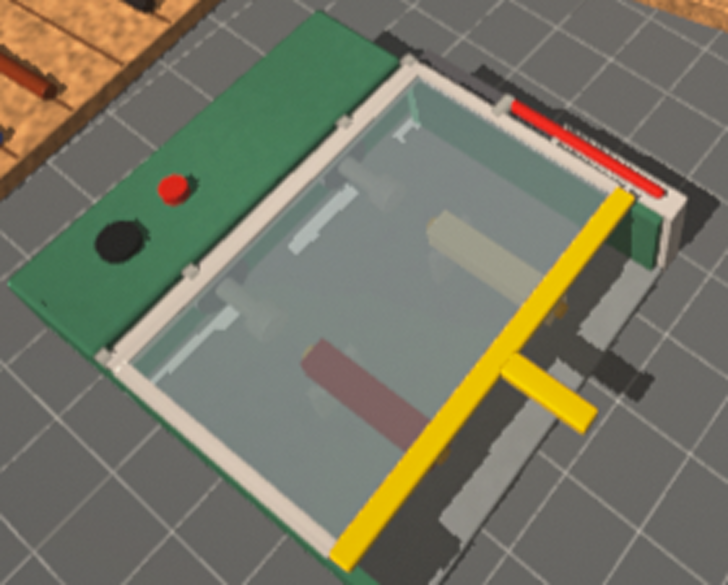

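```bash
cat > h.py <<'E'
import numpy as np,cv2
from scipy.optimize import least_squares
from bench import get_image,monitor
C={n:get_image(n) for n in("scene","side")} if 0 else None
S=dict(scene=(np.array([[546.31593543,0,287.84726343],[0,546.31593543,203.28538424],[0,0,1]]),np.array([[3.16387127e-02,9.99499343e-01,-2.35561616e-04,1.14176644e-02],[-8.33372860e-01,2.65101647e-02,5.52075075e-01,3.97961036e-01],[5.51804919e-01,-1.72706340e-02,8.33794373e-01,-1.52766292e+00]])),
side=(np.array([[392.02096633,0,277.4173707],[0,392.02096633,211.18761552],[0,0,1]]),np.array([[-0.80354172,-0.59498198,0.01780887,0.42573149],[0.47534675,-0.62338798,0.62083242,-0.30384574],[-0.35828227,0.50733014,0.78374099,-0.52637154]])))
def proj(c,P):
    K,V=S[c]; p=V[:,:3]@np.asarray(P,float)+V[:,3]; q=K@np.array([p[0],-p[1],-p[2]]); return q[:2]/q[2]
def atz(c,uv,z):
    K,V=S[c]; r=np.linalg.inv(K)@np.array([uv[0],uv[1],1]); r=V[:,:3].T@(r*[1,-1,-1]); o=-V[:,:3].T@V[:,3]
    return o+r*(z-o[2])/r[2]
def tri(obs):
    f=lambda P:np.concatenate([proj(c,P)-uv for c,uv in obs]); r=least_squares(f,[.5,0,.05]); return r.x,r.fun
E
python3 - <<'E'
from h import *
np.set_printoptions(precision=4,suppress=True)
sc=lambda x,y:(312+x/4,142+y/4); sd=lambda x,y:(50+x/2.6,195+y/2.6); tr=lambda x,y:(180+x/6,195+y/6)
print("tip",tri([("scene",sc(279,36)),("side",sd(588,416))]))
print("bar front-left/right", tri([("scene",sc(80,122)),("side",sd(619,188))]), tri([("scene",sc(503,100)),("side",sd(331,555))]))
print("red far end top", tri([("scene",sc(402,282)),("side",sd(312,352))]))
print("back bottom",atz("scene",sc(122,587),0),atz("scene",sc(580,562),0))
# station fit
def Pst(q,p): c,s=np.cos(q[2]),np.sin(q[2]); return np.array([q[0]+c*p[0]-s*p[1],q[1]+s*p[0]+c*p[1],p[2]])
obs=[("scene",sc(122,587),(.14,-.122,0)),("scene",sc(580,562),(.14,.122,0)),
("scene",sc(279,36),(-.130,0,.08)),("side",sd(588,416),(-.130,0,.08)),
("scene",sc(80,122),(-.08,-.12,.08)),("scene",sc(503,100),(-.08,.12,.08)),("side",sd(331,555),(-.08,.12,.08)),
("scene",sc(374,145),(-.075,.05,.062)),("scene",sc(403,282),(.015,.05,.062)),]
f=lambda q:np.concatenate([proj(c,Pst(q,p))-uv for c,uv,p in obs])
r=least_squares(f,[.6,.1,0],loss="soft_l1"); print("station",r.x,"\n",r.fun.reshape(-1,2))
# tray, rim corners z=.024
R=[(48,120),(385,50),(480,410),(120,490)]
P=np.array([atz("scene",tr(*a),.024) for a in R]);print(P, P.mean(0), [np.linalg.norm(P[i]-P[(i+1)%4]) for i in range(4)])
E
```

```text
tip (array([0.3928, 0.1904, 0.0795]), array([-0.1515, -0.0759, -0.0863,  0.0409]))
bar front-left/right (array([0.4547, 0.0748, 0.0822]), array([ 1.267 ,  0.8062,  0.9104, -0.4503])) (array([0.4475, 0.311 , 0.0846]), array([ 1.2995,  0.3322,  0.6192, -0.2652]))
red far end top (array([0.5406, 0.2443, 0.0469]), array([ 0.0757,  0.023 ,  0.0454, -0.0199]))
back bottom [0.6951 0.0812 0.    ] [0.6885 0.3241 0.    ]
station [0.5335 0.1952 0.0469] 
 [[-1.3061 -6.9834]
 [-2.2047 -8.9413]
 [-0.1091  3.5449]
 [-6.1379 -5.955 ]
 [-0.1164  3.064 ]
 [ 0.9753  1.7514]
 [ 0.8933  0.563 ]
 [ 1.2308 -0.9307]
 [ 2.2479 -1.603 ]]
[[ 0.5168 -0.2505  0.024 ]
 [ 0.4896 -0.1257  0.024 ]
 [ 0.6424 -0.0905  0.024 ]
 [ 0.6694 -0.2151  0.024 ]] [ 0.5796 -0.1705  0.024 ] [np.float64(0.12772730918299965), np.float64(0.15688746318447314), np.float64(0.12754229042905738), np.float64(0.15669169121483398)]
```

```bash
python3 - <<'E'
from h import *
np.set_printoptions(precision=4,suppress=True)
sc=lambda x,y:(312+x/4,142+y/4); sd=lambda x,y:(50+x/2.6,195+y/2.6)
def Pst(q,p): c,s=np.cos(q[2]),np.sin(q[2]); return np.array([q[0]+c*p[0]-s*p[1],q[1]+s*p[0]+c*p[1],p[2]])
def f(q):
  obs=[("scene",sc(122,587),(q[3],-.122,0)),("scene",sc(580,562),(q[3],.122,0)),
("scene",sc(279,36),(q[5],0,.08)),("side",sd(588,416),(q[5],0,.08)),
("scene",sc(80,122),(-.08,-.12,.08)),("scene",sc(503,100),(-.08,.12,.08)),("side",sd(331,555),(-.08,.12,.08)),("side",sd(619,188),(-.08,-.12,.08)),
("scene",sc(374,145),(-.075,.05,q[4])),("scene",sc(403,282),(.015,.05,q[4])),("side",sd(312,352),(.015,.05,q[4])),]
  return np.concatenate([proj(c,Pst(q,p))-uv for c,uv,p in obs])
r=least_squares(f,[.6,.1,0,.15,.06,-.13],loss="soft_l1"); print("station",r.x,"\n",f(r.x).reshape(-1,2))
q=r.x
print("grip",Pst(q,(-.117,0,.075)),"hinge",Pst(q,(.09,0,.075)))
E
```

```text
station [ 0.529   0.1952  0.0359  0.1632  0.0483 -0.1363] 
 [[-0.9201  0.6147]
 [-0.5685 -0.3285]
 [-0.1572 -0.2037]
 [-0.0405 -0.1207]
 [ 0.084   0.9223]
 [ 1.1543  0.5813]
 [ 2.2325  3.1025]
 [ 2.5025 -0.346 ]
 [ 0.2746  1.1949]
 [ 0.7109  0.2551]
 [-1.6532 -0.2582]]
grip [0.412 0.191 0.075] hinge [0.6189 0.1985 0.075 ]
```

```bash
cat >> h.py <<'E'
from scipy.spatial.transform import Rotation as Ro
np.set_printoptions(precision=4,suppress=True)
YAW=.036
def target(yaw,tilt=0,flip=False):
    # tilt>0: fingers point forward (+x station) at the bottom
    d=np.array([np.sin(tilt),0,-np.cos(tilt)]); y=np.array([0,-1. if flip else 1.,0]); R=np.c_[d,y,np.cross(d,y)]
    return Ro.from_euler('z',yaw)*Ro.from_matrix(R)
def plan(grasp,R):
    s=monitor.get_state(); R0=Ro.from_rotvec(s["tool_rot"]); p=s["position"]
    g0=p+R0.apply([.164,0,0]); tcp=np.array(grasp)-R.apply([.164,0,0])
    w=(R0.inv()*R).as_rotvec()
    print("t %.2f"%s["time"],"grasp now",g0,"F",s["ft_force"],"w",s["grip_width"],"q",s["joint_positions"])
    print("turn(tool)",w,"deg %.1f"%np.degrees(np.linalg.norm(w)),"| TCP shift after turn(mm)",1000*R.inv().apply(tcp-p),"| before turn",1000*R0.inv().apply(tcp-p))
E
python3 - <<'E'
from h import *
for f in(0,1):
    for g in ((.5,-.25,.24),):
        plan(g,target(YAW,0,f))
print(Ro.from_rotvec(monitor.get_state()["tool_rot"]).as_matrix())
E
```

```text
t 0.15 grasp now [ 0.2871 -0.5827  0.2399] F [-0.621  -0.8592  0.4693] w 0.9971985311965759 q [ 1.1271  0.3216 -0.0701  1.4514  0.0226  1.3708 -0.0569]
turn(tool) [-2.7198 -0.0019  0.0006] deg 155.8 | TCP shift after turn(mm) [ -0.0968 325.0643 224.6531] | before turn [   0.1586 -204.5859 -338.0539]
t 0.15 grasp now [ 0.2871 -0.5827  0.2399] F [-0.621  -0.8592  0.4693] w 0.9971985311965759 q [ 1.1271  0.3216 -0.0701  1.4514  0.0226  1.3708 -0.0569]
turn(tool) [0.4218 0.0004 0.0014] deg 24.2 | TCP shift after turn(mm) [  -0.0968 -325.0643 -224.6531] | before turn [   0.1586 -204.5859 -338.0539]
[[-0.0008  0.442  -0.897 ]
 [ 0.0013 -0.897  -0.442 ]
 [-1.     -0.0015  0.0001]]
```

```bash
python3 -m creep '[[0,-24,-40,0,0,0,87],[0,-24,-40,0,0,0,87],[0,-24,-40,0,0,0,87],[0,-24,-40,0,0,0,87],[0,-24,-40,0,0,0,87]]'; python3 -m creep '[[0,-24,-40,0.14,0,0,87],[0,-30,-36,0.14,0,0,87],[0,-32,-36,0.14,0,0,87]]'; python3 -c "
from h import *
plan((.43,.19,.24),target(YAW,0,1))"
```

```text
time: 0.65
position: [0.4143, -0.3853, 0.4046]
tool_rot: [1.967, 0.458, -1.967]
ft_force: [0.6, 0.2, 0.3]
grip_width: 0.998
time: 0.95
position: [0.4913, -0.2717, 0.4047]
tool_rot: [2.198, 0.049, -2.199]
ft_force: [0.3, -1.0, -0.7]
grip_width: 0.999
t 0.95 grasp now [ 0.4912 -0.2717  0.2407] F [ 0.3071 -1.0066 -0.706 ] w 0.9991116401426874 q [ 0.7168  0.1467 -0.2861  1.6675  0.0429  1.3337 -1.1027]
turn(tool) [ 0.0086  0.0004 -0.0003] deg 0.5 | TCP shift after turn(mm) [   0.7432 -463.5947   44.6053] | before turn [   0.6166 -463.9596   40.6364]
```

```bash
python3 -m creep '[[0,-46,0,0,0,0,60],[0,-46,0,0,0,0,60],[0,-46,0,0,0,0,60],[0,-46,0,0,0,0,60],[0,-46,0,0,0,0,60]]'; python3 -m creep '[[0,-46,5,0,0,0,60],[0,-46,5,0,0,0,60],[0,-46,10,0,0,0,60],[0,-46,10,0,0,0,60],[0,-46,10,0,0,0,60]]'; python3 -c "
from h import *
plan((.41,.19,.13),target(YAW,0,1))
for n in ('wrist','scene'):
  cv2.imwrite(f'pics/{n}1.png',get_image(n)['img'][:,:,::-1])"
```

```text
time: 1.45
position: [0.4788, -0.042, 0.4046]
tool_rot: [2.196, 0.055, -2.196]
ft_force: [0.3, -0.7, -0.2]
grip_width: 0.707
time: 1.95
position: [0.4268, 0.1855, 0.4047]
tool_rot: [2.196, 0.054, -2.195]
ft_force: [0.9, 0.5, 1.1]
grip_width: 0.691
t 1.95 grasp now [0.4269 0.1854 0.2407] F [0.8659 0.5005 1.1112] w 0.6905629161226168 q [ 0.3043 -0.0625 -0.7334  1.8649 -0.0424  1.3232 -1.9385]
turn(tool) [ 0.014  -0.0005 -0.0007] deg 0.8 | TCP shift after turn(mm) [110.6934  -5.0596  16.6329] | before turn [110.6824  -5.3658  16.61  ]
```

View pics/wrist1.png

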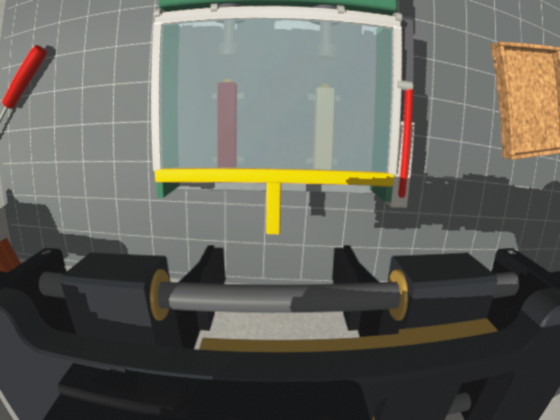

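View pics/scene1.png

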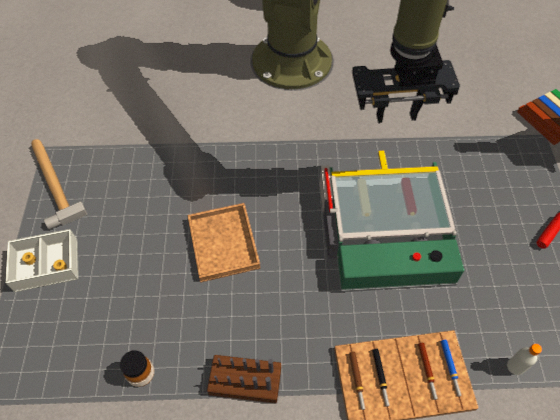

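```bash
cat >> h.py <<'E'
def wray(d,uv):
    K,V=d["mtx"],np.array(d["view"]); a=(np.array(uv,float)-K[:2,2])/K[0,0]; r=np.linalg.norm(a)
    v=np.array([a[0]/r*np.sin(r),-a[1]/r*np.sin(r),-np.cos(r)]) if r>0 else np.array([0,0,-1.])
    R=V[:3,:3]; return -R.T@V[:3,3],R.T@v
def wz(d,uv,z):
    o,v=wray(d,uv); return o+v*(z-o[2])/v[2]
E
python3 - <<'E'
from h import *
d=get_image('wrist')
for uv,z in [((273,233.5),.08),((273,183),.08),((155,176),.08),((393,181),.08),((153.5,18),.08),((403,20),.08),((228,82),.05),((324,87),.05)]: print(uv,wz(d,uv,z))
cv2.imwrite('pics/w1c.png',cv2.resize(d['img'][0:250,140:420,::-1],None,fx=2.4,fy=2.4,interpolation=cv2.INTER_CUBIC))
E
```

```text
(273, 233.5) [0.3899 0.1942 0.08  ]
(273, 183) [0.4409 0.1971 0.08  ]
(155, 176) [0.4421 0.3153 0.08  ]
(393, 181) [0.4515 0.0788 0.08  ]
(153.5, 18) [0.6017 0.3241 0.08  ]
(403, 20) [0.6143 0.0813 0.08  ]
(228, 82) [0.5379 0.2494 0.05  ]
(324, 87) [0.5385 0.1518 0.05  ]
```

View pics/w1c.png

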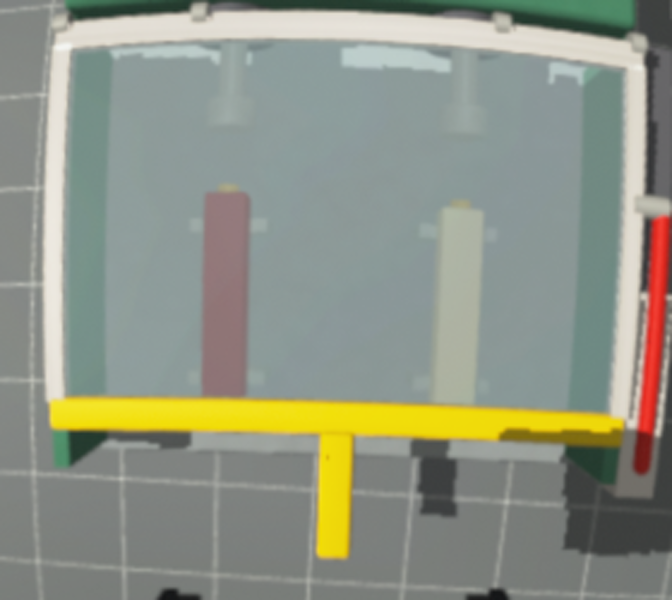

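```bash
python3 -m creep '[[20,-7,20,0.01,0,0,60],[45,0,0,0,0,0,60],[45,0,0,0,0,0,60]]'; python3 -c "
from h import *
plan((.407,.192,.074),target(YAW,0,1))
d=get_image('wrist');cv2.imwrite('pics/w2.png',d['img'][:,:,::-1])
print(wz(d,(273,233),.08))"
```

```text
time: 2.4
position: [0.4079, 0.1887, 0.2942]
tool_rot: [2.205, 0.041, -2.197]
ft_force: [1.0, -0.7, -0.3]
grip_width: 0.697
t 2.40 grasp now [0.4085 0.1886 0.1302] F [ 0.9925 -0.7152 -0.2702] w 0.696526736839474 q [ 0.2835  0.0114 -0.7713  2.0416  0.012   1.0891 -2.0255]
turn(tool) [ 0.0026 -0.0036 -0.0012] deg 0.3 | TCP shift after turn(mm) [56.2086 -3.2941  0.8098] | before turn [56.2014 -3.3649  1.0008]
[0.4145 0.1917 0.08  ]
```

View pics/w2.png

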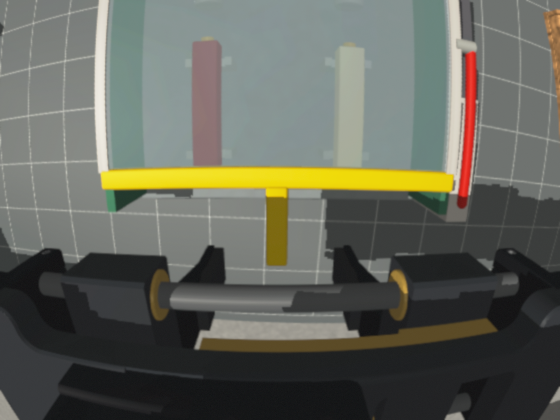

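```bash
python3 -m creep '[[28,-1,0,0,0,0,60],[28,-1,1,0,0,0,40],[0,0,0,0,0,0,25],[0,0,0,0,0,0,25]]' 10; python3 -c "
from h import *
plan((.407,.192,.074),target(YAW,0,1))
d=get_image('wrist');cv2.imwrite('pics/w3.png',d['img'][:,:,::-1])
d=get_image('side');cv2.imwrite('pics/si3.png',d['img'][:,:,::-1])
"
```

```text
time: 2.85
position: [0.407, 0.1912, 0.2395]
tool_rot: [2.201, 0.043, -2.202]
ft_force: [0.2, 0.6, 0.3]
grip_width: 0.497
t 2.85 grasp now [0.4069 0.1912 0.0755] F [0.2178 0.5528 0.2937] w 0.4970540938577469 q [ 0.2592  0.1056 -0.7795  2.0932  0.0894  0.9756 -2.0993]
turn(tool) [ 0.0033  0.0006 -0.0001] deg 0.2 | TCP shift after turn(mm) [ 1.4703 -0.7848 -0.0367] | before turn [ 1.4702 -0.7848 -0.0401]
```

View pics/w3.png

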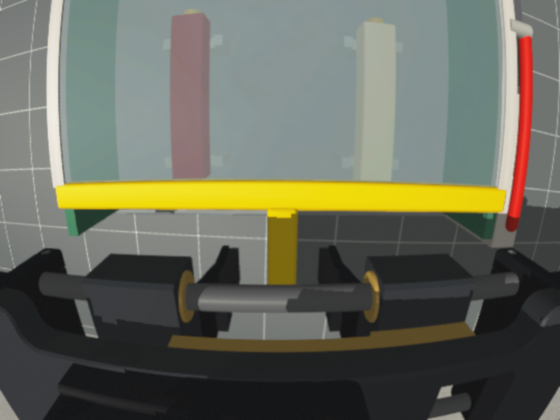

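View pics/si3.png

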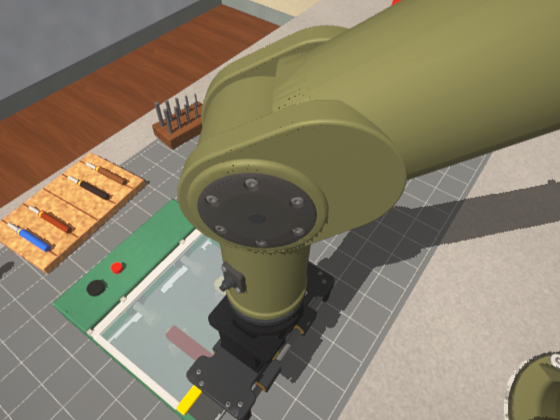

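Straddling the tongue, centred. Now I close.

```bash
python3 -m creep '[[0,0,0,0,0,0,20],[0,0,0,0,0,0,8],[0,0,0,0,0,0,8],[0,0,0,0,0,0,8],[0,0,0,0,0,0,8]]' 10; python3 -m creep '[[0,0,0,0,0,0,8],[0,0,0,0,0,0,8]]' 10;  python3 - <<'E'
from h import *
plan((.407,.192,.074),target(YAW,0,1))
H=np.array([.611,.199,.075]); 
r=.207
for th in np.arange(0,1.45,.1): print(round(th,2), "x %.1f up %.1f"%(1000*r*(1-np.cos(th)),1000*r*np.sin(th)))
E
```

```text
time: 3.45
position: [0.4071, 0.1905, 0.2395]
tool_rot: [2.201, 0.04, -2.199]
ft_force: [-0.5, -5.2, 5.9]
grip_width: 0.156
time: 3.65
position: [0.4071, 0.1905, 0.2395]
tool_rot: [2.201, 0.04, -2.199]
ft_force: [0.1, -5.2, 6.0]
grip_width: 0.162
t 3.65 grasp now [0.4073 0.19   0.0755] F [ 0.0658 -5.2292  5.9788] w 0.1622887917850523 q [ 0.2593  0.1047 -0.7791  2.0938  0.0926  0.9757 -2.1008]
turn(tool) [ 0.0031 -0.0009 -0.0031] deg 0.3 | TCP shift after turn(mm) [ 1.5322 -1.5425  0.038 ] | before turn [ 1.5274 -1.5473  0.0346]
0.0 x 0.0 up 0.0
0.1 x 1.0 up 20.7
0.2 x 4.1 up 41.1
0.3 x 9.2 up 61.2
0.4 x 16.3 up 80.6
0.5 x 25.3 up 99.2
0.6 x 36.2 up 116.9
0.7 x 48.7 up 133.4
0.8 x 62.8 up 148.5
0.9 x 78.3 up 162.1
1.0 x 95.2 up 174.2
1.1 x 113.1 up 184.5
1.2 x 132.0 up 192.9
1.3 x 151.6 up 199.5
1.4 x 171.8 up 204.0
```

```bash
python3 -m creep '[[-10,0,0,0,0,0,8],[-10.7,0,-1,0,0,0,8],[-10.2,0,-1,0,0,0,8],[-10.2,0,-2,0,0,0,8]]' 10;python3 -c "
from h import *
plan((.411,.192,.116),target(YAW,0,1))
for n in ('wrist','scene'):
  d=get_image(n);cv2.imwrite(f'pics/{n}4.png',d['img'][:,:,::-1])
"
```

```text
time: 4.05
position: [0.4107, 0.1905, 0.2804]
tool_rot: [2.201, 0.04, -2.2]
ft_force: [2.3, -4.7, -2.5]
grip_width: 0.156
t 4.05 grasp now [0.4108 0.1901 0.1164] F [ 2.3077 -4.7214 -2.5468] w 0.1562004478854999 q [ 0.2793  0.0442 -0.7788  2.0477  0.0383  1.0636 -2.0493]
turn(tool) [ 0.0032 -0.0003 -0.0026] deg 0.2 | TCP shift after turn(mm) [ 0.3824 -1.4539 -0.3267] | before turn [ 0.3788 -1.4538 -0.3312]
```

View pics/wrist4.png

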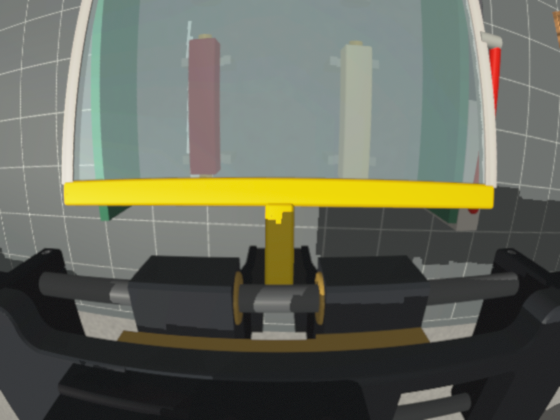

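```bash
python3 -m creep '[[-10,0,-2.5,0,0,0,8],[-10,0,-2.6,0,0,0,8],[-9.7,0,-3.5,0,0,0,8],[-9.7,0,-3.6,0,0,0,8]]' 10; python3 -m creep '[[-9.3,0,-4.5,0,0,0,8],[-9.3,0,-4.5,0,0,0,8],[-8.9,0,-5.4,0,0,0,8],[-8.8,0,-5.5,0,0,0,8]]' 10;python3 -c "
from h import *
plan((.443,.192,.191),target(YAW,0,1))
for n in ('wrist','scene'):
  d=get_image(n);cv2.imwrite(f'pics/{n}5.png',d['img'][:,:,::-1])
"
```

```text
time: 4.55
position: [0.4225, 0.1909, 0.3194]
tool_rot: [2.199, 0.04, -2.202]
ft_force: [1.4, -6.0, -2.3]
grip_width: 0.163
time: 4.95
position: [0.4421, 0.1916, 0.3555]
tool_rot: [2.196, 0.039, -2.203]
ft_force: [-0.7, -5.6, -1.3]
grip_width: 0.156
t 4.95 grasp now [0.4416 0.191  0.1915] F [-0.6976 -5.6179 -1.3133] w 0.15588738052984252 q [ 0.2946  0.0303 -0.7636  1.8968  0.0244  1.2275 -2.0087]
turn(tool) [ 0.0032  0.0032 -0.0038] deg 0.3 | TCP shift after turn(mm) [ 0.4836 -0.3261 -0.9356] | before turn [ 0.4793 -0.325  -0.9382]
```

View pics/wrist5.png

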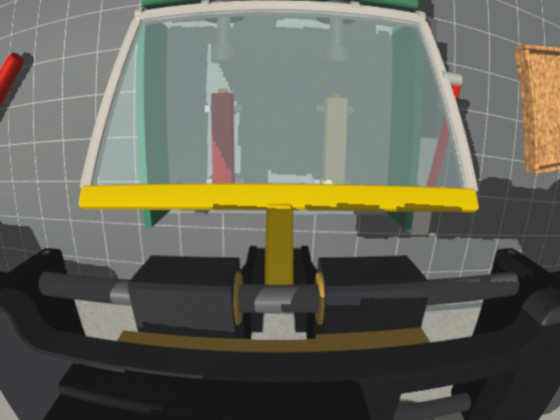

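```bash
python3 -m creep '[[-8.3,0,-6.2,0,0,0,8],[-8.2,0,-6.3,0,0,0,8],[-7.6,0,-7,0,0,0,8],[-7.5,0,-7.1,0,0,0,8]]' 10; python3 -m creep '[[-6.8,0,-7.7,0,0,0,8],[-6.8,0,-7.8,0,0,0,8],[-6.1,0,-8.4,0,0,0,8],[-6,0,-8.5,0,0,0,8]]' 10;python3 -c "
from h import *
plan((.502,.193,.249),target(YAW,0,1))
for n in ('wrist','scene'):
  d=get_image(n);cv2.imwrite(f'pics/{n}6.png',d['img'][:,:,::-1])
"
```

```text
time: 5.45
position: [0.4687, 0.1925, 0.3872]
tool_rot: [2.195, 0.038, -2.204]
ft_force: [-1.7, -6.0, 0.5]
grip_width: 0.159
time: 5.85
position: [0.5013, 0.1936, 0.4131]
tool_rot: [2.196, 0.037, -2.203]
ft_force: [-1.7, -6.8, 0.7]
grip_width: 0.162
t 5.85 grasp now [0.5008 0.1928 0.2491] F [-1.7033 -6.7932  0.6714] w 0.16154725625406113 q [ 0.2775  0.1335 -0.753   1.6953  0.0964  1.3545 -2.0244]
turn(tool) [ 0.0025  0.0032 -0.0047] deg 0.4 | TCP shift after turn(mm) [ 0.0852  0.6214 -0.648 ] | before turn [ 0.0861  0.6226 -0.6467]
```

View pics/wrist6.png

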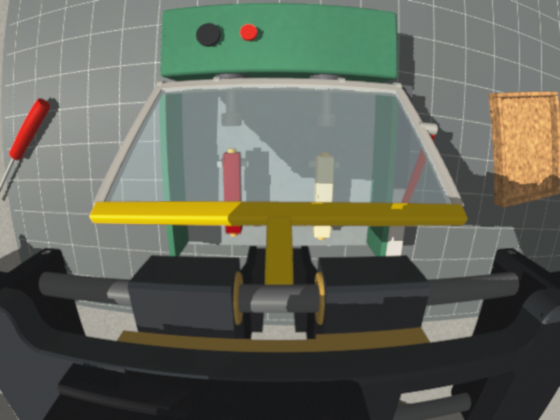

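View pics/scene6.png

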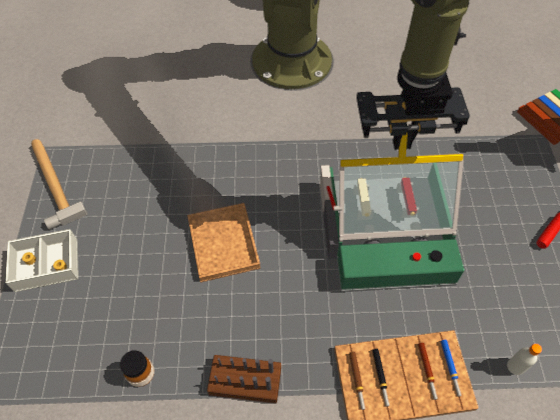

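```bash
python3 -m creep '[[-5.2,0,-8.9,0,0,0,8],[-5.1,0,-9,0,0,0,8],[-4.2,0,-9.4,0,0,0,8],[-4.2,0,-9.5,0,0,0,8]]' 10; python3 -m creep '[[-3.3,0,-9.8,0,0,0,8],[-3.3,0,-9.8,0,0,0,8],[-2.3,0,-10.1,0,0,0,8],[-2.2,0,-10.1,0,0,0,8]]' 10;python3 -c "
from h import *
plan((.579,.196,.279),target(YAW,0,1))
for n in ('wrist','scene','side'):
  d=get_image(n);cv2.imwrite(f'pics/{n}7.png',d['img'][:,:,::-1])
"
```

```text
time: 6.35
position: [0.5386, 0.1948, 0.432]
tool_rot: [2.198, 0.036, -2.202]
ft_force: [-1.1, -6.3, 1.1]
grip_width: 0.16
time: 6.75
position: [0.5787, 0.196, 0.443]
tool_rot: [2.199, 0.036, -2.202]
ft_force: [-0.8, -6.6, 0.3]
grip_width: 0.159
t 6.75 grasp now [0.5785 0.1952 0.279 ] F [-0.7507 -6.5988  0.3204] w 0.15915007721224106 q [ 0.217   0.2992 -0.7303  1.4745  0.2032  1.4474 -2.0504]
turn(tool) [ 0.0013  0.0015 -0.0049] deg 0.3 | TCP shift after turn(mm) [-0.0385  0.0245 -0.3062] | before turn [-0.0388  0.0251 -0.3062]
```

View pics/wrist7.png

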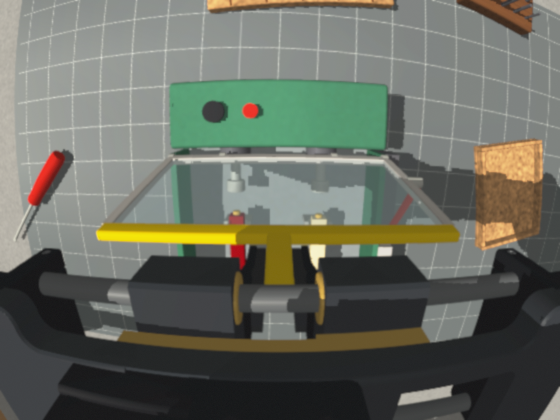

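View pics/scene7.png

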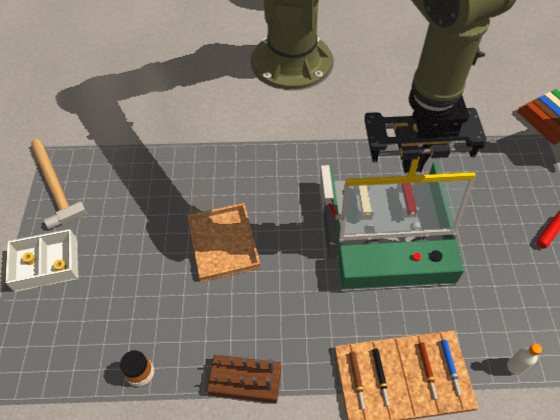

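View pics/side7.png

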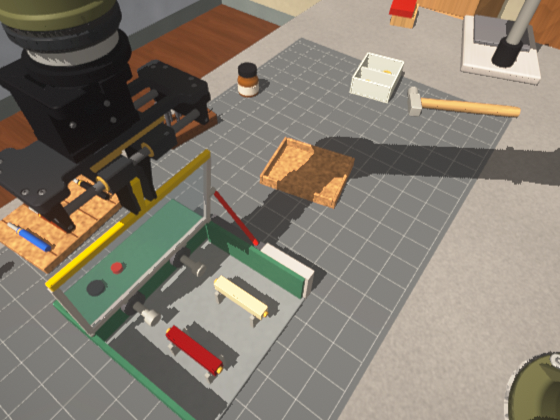

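```bash
python3 -m creep '[[-1,0,-6,0,0,0,8],[-0.5,0,-4,0,0,0,8],[0,0,0,0,0,0,8],[0,0,0,0,0,0,8]]' 10;python3 -c "
from h import *
plan((.579,.196,.279),target(YAW,0,1))
d=get_image('side');cv2.imwrite('pics/si8.png',cv2.resize(d['img'][140:340,150:350,::-1],None,fx=3,fy=3,interpolation=cv2.INTER_CUBIC))
"
```

```text
time: 7.3
position: [0.5886, 0.1963, 0.4444]
tool_rot: [2.199, 0.036, -2.201]
ft_force: [0.3, -7.1, 0.6]
grip_width: 0.159
t 7.30 grasp now [0.5885 0.1955 0.2804] F [ 0.2872 -7.0981  0.6064] w 0.15889417771923275 q [ 0.2077  0.3205 -0.7261  1.4482  0.216   1.4559 -2.052 ]
turn(tool) [ 0.0011  0.001  -0.0047] deg 0.3 | TCP shift after turn(mm) [ 1.351  -0.074   9.6023] | before turn [ 1.3606 -0.0914  9.6008]
```

View pics/si8.png

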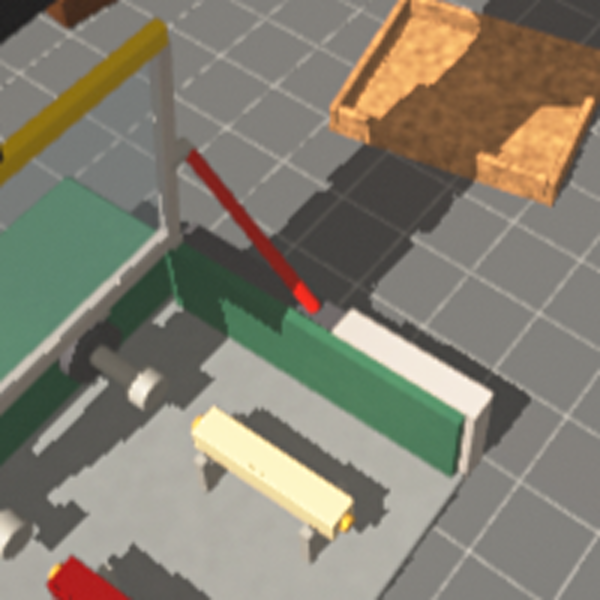

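```bash
python3 -m creep '[[1,0,8,0,0,0,8],[1.5,0,8,0,0,0,8],[1.7,0,6,0,0,0,8],[0,0,0,0,0,0,8]]' 10;python3 -c "
from h import *
plan((.579,.196,.279),target(YAW,0,1))
d=get_image('side');cv2.imwrite('pics/si9.png',cv2.resize(d['img'][140:340,150:350,::-1],None,fx=3,fy=3,interpolation=cv2.INTER_CUBIC))
"
```

```text
time: 7.75
position: [0.5659, 0.1957, 0.4402]
tool_rot: [2.199, 0.036, -2.201]
ft_force: [-0.0, -6.7, 1.1]
grip_width: 0.16
t 7.75 grasp now [0.5658 0.1948 0.2762] F [-0.0149 -6.6567  1.0501] w 0.1597814841174186 q [ 0.2292  0.2712 -0.736   1.5099  0.1869  1.4338 -2.0477]
turn(tool) [ 0.0017  0.0007 -0.0052] deg 0.3 | TCP shift after turn(mm) [ -2.7751   0.1404 -13.1383] | before turn [ -2.7836   0.1773 -13.1361]
```

View pics/si9.png

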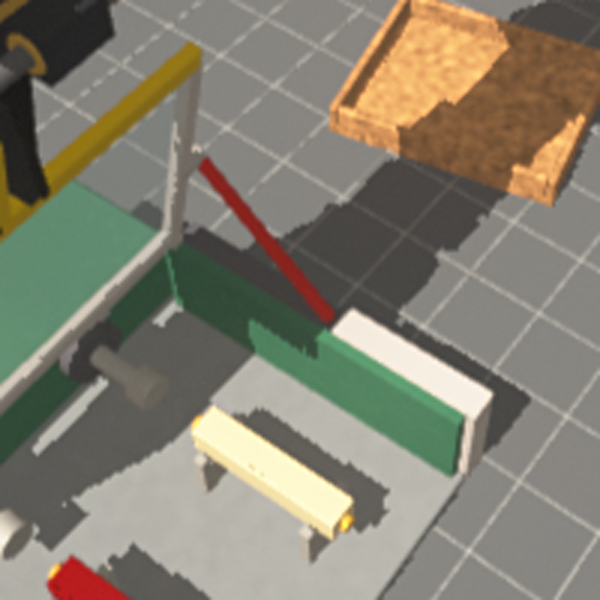

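```bash
python3 -m creep '[[1.5,0,6,0,0,0,8],[1.5,0,5,0,0,0,8],[0,0,0,0,0,0,8]]' 10;python3 -m creep '[[0,0,0,0,0,0,25],[0,0,0,0,0,0,40],[0,0,0,0,0,0,40],[0,0,0,0,0,0,40]]' 10; python3 -c "
from h import *
plan((.579,.196,.279),target(YAW,0,1))
d=get_image('side');cv2.imwrite('pics/si10.png',cv2.resize(d['img'][100:340,50:350,::-1],None,fx=2.4,fy=2.4,interpolation=cv2.INTER_CUBIC))
"
```

```text
time: 8.1
position: [0.555, 0.1953, 0.4372]
tool_rot: [2.199, 0.036, -2.201]
ft_force: [-1.0, -6.5, 0.6]
grip_width: 0.159
time: 8.5
position: [0.5548, 0.1986, 0.4371]
tool_rot: [2.201, 0.047, -2.201]
ft_force: [0.5, -0.9, -0.1]
grip_width: 0.421
t 8.50 grasp now [0.5548 0.1988 0.2731] F [ 0.5081 -0.8774 -0.0655] w 0.42063677555398926 q [ 0.2372  0.2492 -0.7429  1.5392  0.1688  1.4188 -2.0451]
turn(tool) [ 0.0055 -0.0001  0.0009] deg 0.3 | TCP shift after turn(mm) [ -5.8621   3.4706 -24.1201] | before turn [ -5.8633   3.5973 -24.1013]
```

View pics/si10.png

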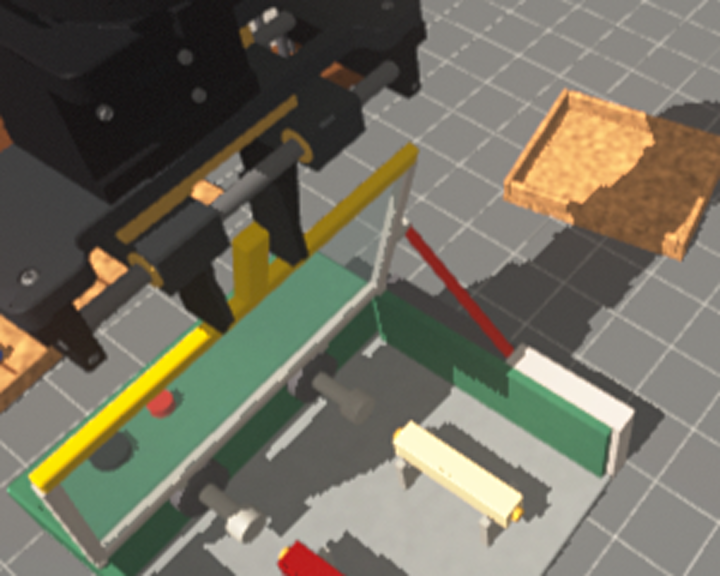

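```bash
python3 -m creep '[[0,0,0,0,0,0,60],[-10,0,0,0,0,0,60],[-30,0,0,0,0,0,60],[-30,0,0,0,0,0,60],[-10,0,30,0,0,0,60]]';python3 -m creep '[[0,0,40,0,0,0,60],[0,0,40,0,0,0,60],[0,0,30,0,0,0,60],[0,0,0,0,0,0,60]]'; python3 -c "
from h import *
plan((.43,.235,.25),target(YAW,0,1))
for n in ('wrist','side','scene'):
  d=get_image(n);cv2.imwrite(f'pics/{n}11.png',d['img'][:,:,::-1])
"
```

```text
time: 9.05
position: [0.5274, 0.1957, 0.5198]
tool_rot: [2.208, 0.045, -2.199]
ft_force: [0.2, 0.3, 0.9]
grip_width: 0.682
time: 9.45
position: [0.4117, 0.1938, 0.5186]
tool_rot: [2.202, 0.044, -2.195]
ft_force: [0.1, 0.6, 0.4]
grip_width: 0.69
t 9.45 grasp now [0.4122 0.1934 0.3546] F [0.0679 0.6481 0.4119] w 0.690192645183564 q [ 0.3382 -0.1396 -0.7399  1.6912 -0.0902  1.5519 -1.9234]
turn(tool) [ 0.0067 -0.0031 -0.0029] deg 0.5 | TCP shift after turn(mm) [104.5566 -40.4771 -19.7601] | before turn [104.5021 -40.6434 -19.7066]
```

View pics/wrist11.png

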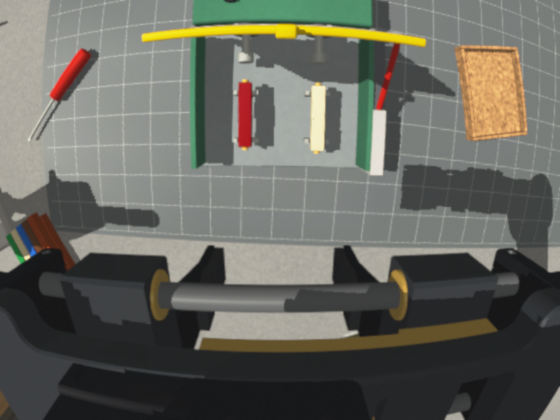

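View pics/side11.png

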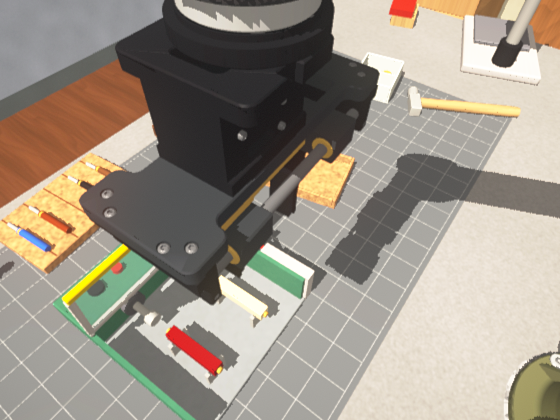

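View pics/scene11.png

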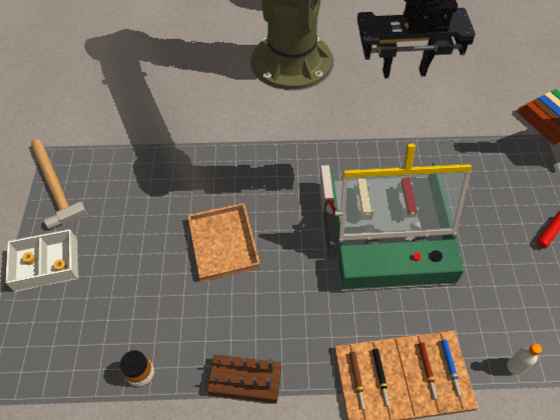

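```bash
python3 - <<'E'
import cv2
for n,(x0,y0,w,h,f) in dict(wrist=(185,60,160,110,4.5),side=(140,300,120,100,6),scene=(330,160,130,80,6)).items():
    a=cv2.imread(f"pics/{n}11.png"); cv2.imwrite(f"pics/{n}11c.png",cv2.resize(a[y0:y0+h,x0:x0+w],None,fx=f,fy=f,interpolation=cv2.INTER_CUBIC))
E
```

```text
(no output)
```

View pics/wrist11c.png

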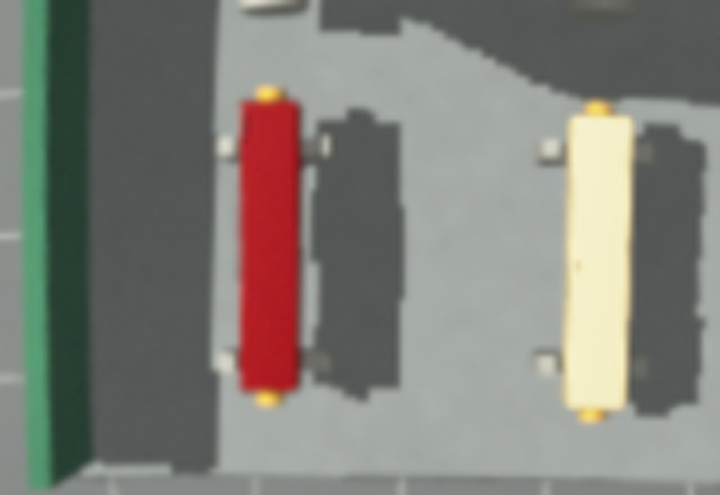

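View pics/side11c.png

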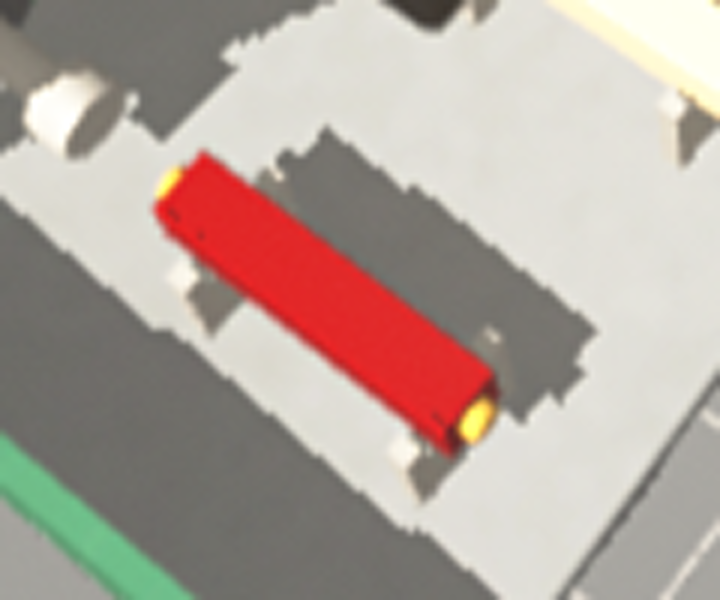

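View pics/scene11c.png

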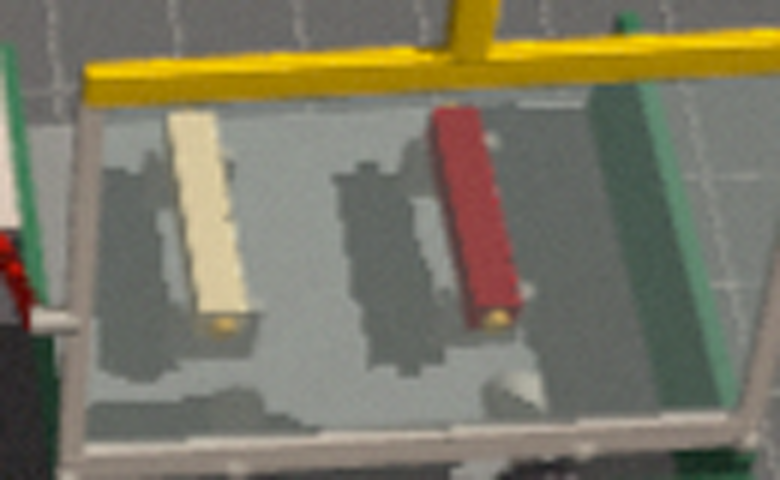

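```bash
python3 - <<'E'
from h import *
d=get_image('wrist')
def pw(P):
    V=np.array(d["view"]);K=d["mtx"];p=V[:3,:3]@P+V[:3,3];c=np.array([p[0],-p[1],-p[2]]);rr=np.hypot(c[0],c[1]);t=np.arctan2(rr,c[2]);return K[:2,2]+K[0,0]*t*c[:2]/rr
W=lambda x,y:np.array((185+x/4.5,60+y/4.5));D=lambda x,y:np.array((140+x/6,300+y/6));N=lambda x,y:np.array((330+x/6,160+y/6))
ob=[("w",W(241,102),(1,1)),("w",W(298,100),(1,-1)),("w",W(241,390),(-1,1)),("w",W(299,388),(-1,-1)),
("side",D(205,152),(1,-1)),("side",D(493,372),(-1,-1)),("scene",N(433,108),(-1,-1)),("scene",N(478,106),(-1,1)),("scene",N(474,310),(1,-1)),("scene",N(520,305),(1,1))]
def f(q,L=None):
    o=[]
    for c,uv,(a,b) in ob:
        u=np.array([a*q[4],b*.009]);cs,sn=np.cos(q[3]),np.sin(q[3])
        P=np.array([q[0]+cs*u[0]-sn*u[1],q[1]+sn*u[0]+cs*u[1],q[2]+.009]); o.append((pw(P) if c=="w" else proj(c,P))-uv)
    return np.concatenate(o)
r=least_squares(f,[.49,.24,.05,.04,.045],loss="soft_l1");print(r.x);print(f(r.x).reshape(-1,2))
g=r.x[:3]+np.array([-.012*np.cos(r.x[3]),-.012*np.sin(r.x[3]),.004])
for t in (.26,.35): plan(g,target(r.x[3],t,1)); plan(g+[-.06,0,.12],target(r.x[3],t,1))
E
```

```text
[0.4974 0.2415 0.0431 0.0272 0.0444]
[[-0.9736  0.398 ]
 [-0.3684  0.6511]
 [-1.1372  0.7315]
 [-0.9767  1.1622]
 [-0.097  -2.6816]
 [-0.2968 -2.8639]
 [-0.9492  0.9785]
 [-0.5774  0.933 ]
 [-0.7186  0.2656]
 [-0.1932  0.6885]]
t 9.65 grasp now [0.416  0.192  0.3533] F [0.1008 0.8487 0.0991] w 0.6884853653778218 q [ 0.3381 -0.1296 -0.7374  1.6876 -0.0872  1.5495 -1.9242]
turn(tool) [0.0125 0.2594 0.002 ] deg 14.9 | TCP shift after turn(mm) [308.5944 -47.3502  52.4594] | before turn [311.7457 -46.862  -29.0366]
t 9.65 grasp now [0.416  0.192  0.3533] F [0.1008 0.8487 0.0991] w 0.6884853653778218 q [ 0.3381 -0.1296 -0.7374  1.6876 -0.0872  1.5495 -1.9242]
turn(tool) [0.0125 0.2594 0.002 ] deg 14.9 | TCP shift after turn(mm) [177.2085 -48.981   79.5717] | before turn [191.7087 -49.2981  30.8399]
t 9.65 grasp now [0.416  0.192  0.3533] F [0.1008 0.8487 0.0991] w 0.6884853653778218 q [ 0.3381 -0.1296 -0.7374  1.6876 -0.0872  1.5495 -1.9242]
turn(tool) [0.0124 0.3494 0.0026] deg 20.0 | TCP shift after turn(mm) [301.9667 -47.3502  94.7231] | before turn [316.1677 -47.0382 -14.9609]
t 9.65 grasp now [0.416  0.192  0.3533] F [0.1008 0.8487 0.0991] w 0.6884853653778218 q [ 0.3381 -0.1296 -0.7374  1.6876 -0.0872  1.5495 -1.9242]
turn(tool) [0.0124 0.3494 0.0026] deg 20.0 | TCP shift after turn(mm) [168.6757 -48.981  109.9169] | before turn [196.1307 -49.4743  44.9156]
```

```bash
python3 -m creep '[[30,-15,15,0,0.13,0,60],[30,-15,20,0,0.13,0,60],[35,-15,15,0,0,0,60],[35,-5,15,0,0,0,60],[0,0,0,0,0,0,60]]'; python3 -c "
from h import *
g=np.array([.485,.2412,.047])
plan(g,target(.035,.26,1));
import pickle
D={n:get_image(n) for n in ('wrist','side')}
pickle.dump(D,open('d12.pkl','wb'))
for n in D: cv2.imwrite(f'pics/{n}12.png',D[n]['img'][:,:,::-1])
plan(g,target(.035,.26,1));
"
```

```text
time: 10.15
position: [0.3694, 0.2401, 0.3747]
tool_rot: [2.459, 0.05, -1.909]
ft_force: [-0.6, 0.7, 0.1]
grip_width: 0.688
t 10.15 grasp now [0.41   0.2414 0.2158] F [-0.5813  0.6735  0.1436] w 0.6883890334576085 q [ 0.2916 -0.2527 -0.8514  2.0398 -0.0729  1.0534 -2.0632]
turn(tool) [ 0.0079  0.0098 -0.0005] deg 0.7 | TCP shift after turn(mm) [182.3522   2.9453 -27.439 ] | before turn [182.0751   3.0776 -29.2075]
t 10.25 grasp now [0.4141 0.2422 0.2213] F [-0.4288  0.1507  0.8284] w 0.6888585155216059 q [ 0.2924 -0.2545 -0.8474  2.0315 -0.0726  1.054  -2.0622]
turn(tool) [0.005  0.0011 0.0023] deg 0.3 | TCP shift after turn(mm) [186.6363   3.0873 -23.4502] | before turn [186.6035   3.6426 -23.6309]
```

View pics/wrist12.png

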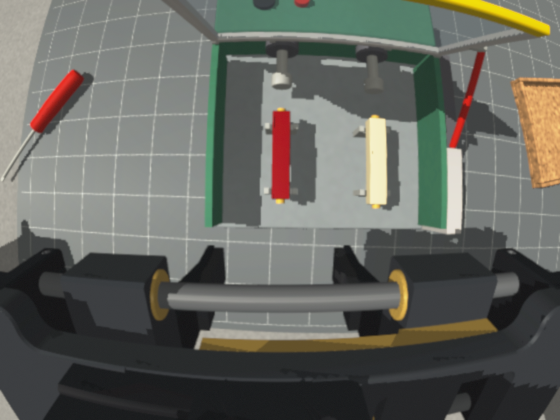

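```bash
python3 - <<'E'
from h import *
import pickle
D=pickle.load(open('d12.pkl','rb'))
for z in (.052,.055,.06): print(wz(D['wrist'],(281,199.5),z),wz(D['wrist'],(282,110.5),z))
a=D['wrist']['img'][90:230,230:420,::-1];cv2.imwrite('pics/w12c.png',cv2.resize(a,None,fx=4,fy=4,interpolation=cv2.INTER_CUBIC))
E
```

```text
[0.4498 0.2397 0.052 ] [0.5402 0.2425 0.052 ]
[0.4498 0.2398 0.055 ] [0.5393 0.2425 0.055 ]
[0.4498 0.2398 0.06  ] [0.5379 0.2425 0.06  ]
```

View pics/w12c.png

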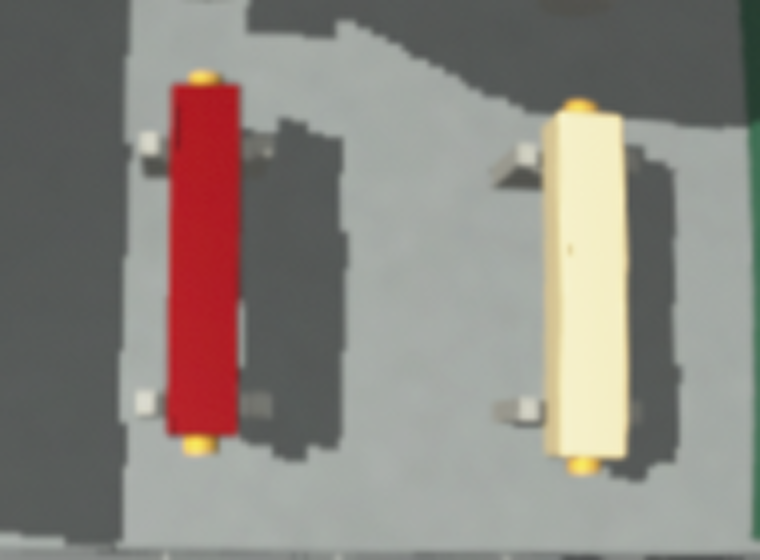

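```bash
python3 -m creep '[[30,2,-13,0,0,0,50],[40,1,-12,0,0,0,50],[40,0,0,0,0,0,50],[25,0,0,0,0,0,50],[0,0,0,0,0,0,50]]'; python3 -c "
from h import *
g=np.array([.487,.2412,.046])
plan(g,target(.035,.26,1));
for n in ('wrist','side'): cv2.imwrite(f'pics/{n}13.png',get_image(n)['img'][:,:,::-1])
plan(g,target(.035,.26,1));
"
```

```text
time: 10.75
position: [0.4319, 0.2383, 0.2536]
tool_rot: [2.468, 0.047, -1.908]
ft_force: [-0.2, 0.0, 0.4]
grip_width: 0.58
t 10.75 grasp now [0.4731 0.24   0.0949] F [-0.217   0.0136  0.4291] w 0.5795865110959022 q [ 0.3243  0.1228 -0.9639  2.078   0.3357  0.8054 -2.3704]
turn(tool) [0.0014 0.0054 0.0019] deg 0.3 | TCP shift after turn(mm) [50.8297 -1.0062  0.0361] | before turn [50.831  -0.912  -0.2394]
t 10.85 grasp now [0.4741 0.2419 0.0983] F [ 0.5248 -0.1313  0.0103] w 0.5767301336901532 q [ 0.3242  0.1162 -0.9659  2.0759  0.3327  0.8056 -2.3687]
turn(tool) [ 0.0031 -0.0009  0.0028] deg 0.2 | TCP shift after turn(mm) [53.8927  0.6466  0.8305] | before turn [53.8899  0.796   0.8808]
```

View pics/wrist13.png

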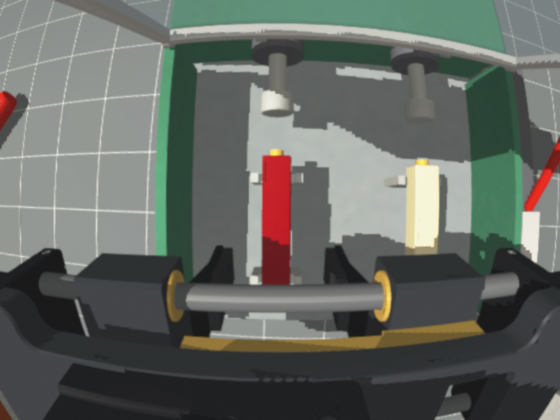

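View pics/side13.png

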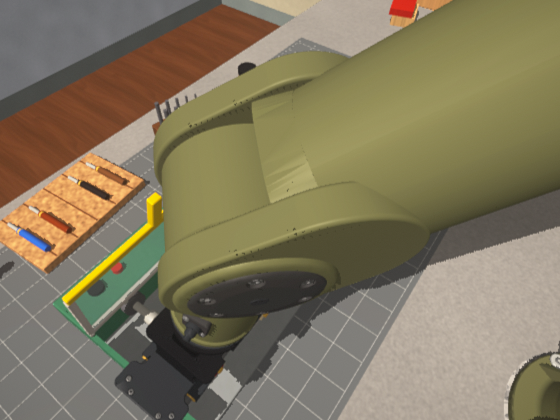

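```bash
python3 -m creep '[[18,0,0,0,0,0,50],[18,0,0,0,0,0,50],[18,0.5,0.5,0,0,0,50],[0,0,0,0,0,0,50]]'; python3 -c "
from h import *
g=np.array([.487,.2412,.046])
plan(g,target(.035,.26,1));
for n in ('wrist',): cv2.imwrite(f'pics/{n}14.png',get_image(n)['img'][:,:,::-1])
plan(g,target(.035,.26,1));
"
```

```text
time: 11.25
position: [0.4445, 0.2394, 0.2037]
tool_rot: [2.472, 0.047, -1.899]
ft_force: [-0.8, -0.5, -0.3]
grip_width: 0.572
t 11.25 grasp now [0.4868 0.241  0.0452] F [-0.7874 -0.5317 -0.2814] w 0.5718359389791853 q [ 0.2448  0.2504 -0.9034  2.0947  0.5195  0.7329 -2.5168]
turn(tool) [ 0.0038 -0.0008  0.0005] deg 0.2 | TCP shift after turn(mm) [-0.6711 -0.2788 -0.5272] | before turn [-0.6706 -0.2771 -0.5287]
t 11.30 grasp now [0.4869 0.2417 0.0461] F [-0.1485 -0.0118  0.3767] w 0.5740313791253598 q [ 0.2453  0.249  -0.9048  2.0942  0.5184  0.733  -2.5161]
turn(tool) [ 0.0044 -0.002   0.0013] deg 0.3 | TCP shift after turn(mm) [ 0.1507  0.2782 -0.3359] | before turn [ 0.151   0.2799 -0.3344]
```

View pics/wrist14.png

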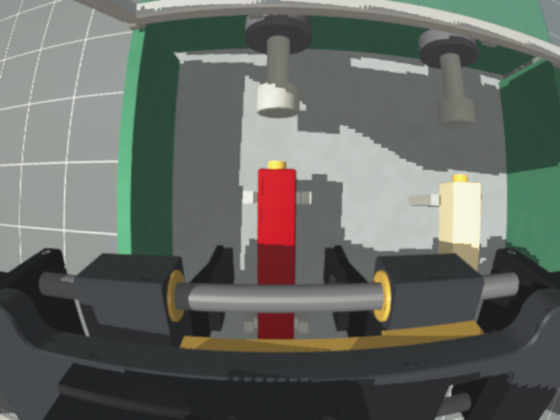

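Around the blank, fingers between the saddles. Close.

```bash
python3 -m creep '[[0,0,0,0,0,0,30],[0,0,0,0,0,0,10],[0,0,0,0,0,0,10],[0,0,0,0,0,0,10],[0,0,0,0,0,0,10]]' 20; python3 -m creep '[[0,0,0,0,0,0,10],[0,0,0,0,0,0,10]]' 20; python3 -c "
from h import *
g=np.array([.487,.2412,.046])
plan(g,target(.035,.26,1));
print(target(.035,.26,1).inv().apply([0,0,1]))"
```

```text
time: 11.8
position: [0.4436, 0.2398, 0.2032]
tool_rot: [2.471, 0.05, -1.899]
ft_force: [-0.0, 1.1, 0.5]
grip_width: 0.205
time: 12.0
position: [0.4436, 0.2399, 0.2031]
tool_rot: [2.471, 0.049, -1.899]
ft_force: [-1.3, -0.6, 3.7]
grip_width: 0.202
t 12.00 grasp now [0.4858 0.2415 0.0447] F [-1.2665 -0.6188  3.7194] w 0.2021433376171712 q [ 0.2456  0.2509 -0.9058  2.0962  0.5206  0.7322 -2.5181]
turn(tool) [ 0.0051 -0.0003  0.001 ] deg 0.3 | TCP shift after turn(mm) [-0.9857  0.1951 -1.5165] | before turn [-0.9855  0.2018 -1.5157]
[-0.9664  0.     -0.2571]
```

Fingertips extend about 20 mm below the grasp point, so in the tray they would touch the floor before the blank does. I'll regrip 12 mm higher while the blank still sits in its nest.

```bash
python3 -m creep '[[0,0,0,0,0,0,34],[0,0,0,0,0,0,34],[0,0,0,0,0,0,34],[-5.6,0,-1.5,0,0,0,34],[-6,0,-1.6,0,0,0,34]]'; python3 -m creep '[[0,0,0,0,0,0,34],[0,0,0,0,0,0,10],[0,0,0,0,0,0,10],[0,0,0,0,0,0,10],[0,0,0,0,0,0,10]]' 20; python3 -c "
from h import *
cv2.imwrite('pics/w15.png',get_image('wrist')['img'][:,:,::-1])
plan([.487,.2412,.057],target(.035,.26,1))"
```

```text
time: 12.5
position: [0.4434, 0.2399, 0.2151]
tool_rot: [2.47, 0.05, -1.9]
ft_force: [-0.0, -0.4, -0.1]
grip_width: 0.387
time: 13.0
position: [0.4435, 0.2397, 0.2147]
tool_rot: [2.47, 0.049, -1.9]
ft_force: [-0.5, 0.4, 0.2]
grip_width: 0.203
t 13.05 grasp now [0.4856 0.2414 0.0562] F [-0.2289 -1.1941  0.0546] w 0.20298820864594172 q [ 0.2649  0.2288 -0.9218  2.0882  0.4859  0.7499 -2.4869]
turn(tool) [0.0051 0.0004 0.001 ] deg 0.3 | TCP shift after turn(mm) [-0.3829  0.0445 -1.5156] | before turn [-0.3835  0.0518 -1.5152]
```

View pics/w15.png

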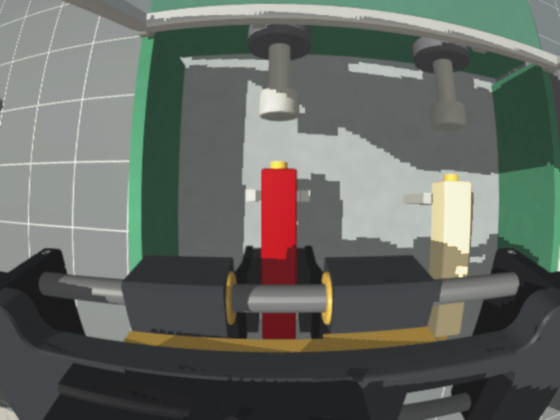

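```bash
python3 -m creep '[[0,0,0,0,0,0,10],[-9.7,0,-2.6,0,0,0,10],[-14.5,0,-3.9,0,0,0,10],[-14.5,0,-3.9,0,0,0,10],[-14.5,0,-3.9,0,0,0,10]]' 25;  python3 -m creep '[[-20,0,0,0,0,0,10],[-25,0,0,0,0,0,10],[-20,0,10,0,0,0,10],[0,0,20,0,0,0,10],[0,0,0,0,0,0,10]]' 25; python3 -c "
from h import *
D=get_image('wrist')
cv2.imwrite('pics/w16.png',D['img'][:,:,::-1]);cv2.imwrite('pics/si16.png',get_image('side')['img'][:,:,::-1])
plan([.50,.0,.2],target(.036,.26,1))"
```

```text
time: 13.55
position: [0.4436, 0.2401, 0.271]
tool_rot: [2.471, 0.051, -1.899]
ft_force: [-0.3, 0.9, -1.3]
grip_width: 0.202
time: 14.05
position: [0.3961, 0.2385, 0.3253]
tool_rot: [2.469, 0.049, -1.896]
ft_force: [-0.5, -0.2, -1.3]
grip_width: 0.204
t 14.15 grasp now [0.4404 0.2396 0.167 ] F [ 0.8207 -0.7193 -0.2042] w 0.20283538857337155 q [ 0.4051 -0.1271 -0.985   2.0635  0.0377  0.9251 -2.1373]
turn(tool) [ 0.0049 -0.0015  0.0001] deg 0.3 | TCP shift after turn(mm) [-18.7606 241.5684 -57.9353] | before turn [-18.7008 241.8465 -56.7827]
```

View pics/w16.png

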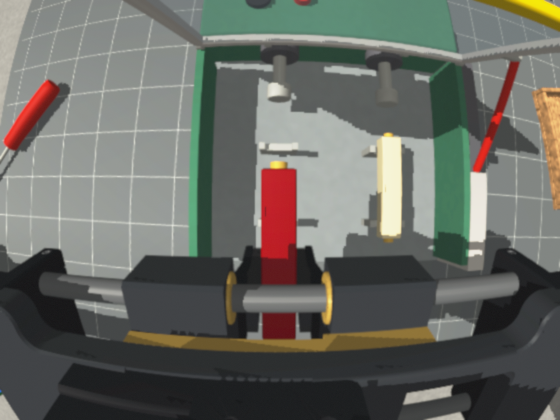

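View pics/si16.png

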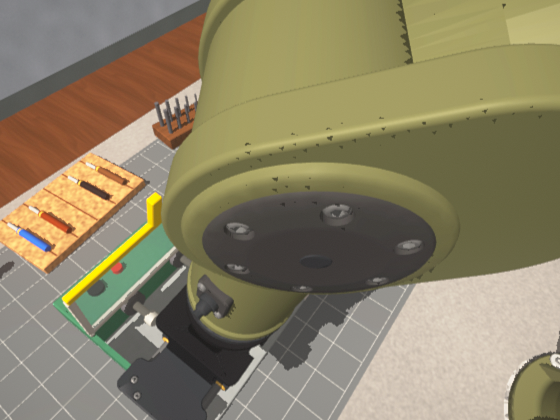

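```bash
python3 -m creep '[[-15,30,0,0,0,0,10],[-15,40,0,0,0,0,10],[0,40,0,0,0,0,10],[0,30,0,0,0,0,10],[0,0,0,0,0,0,10]]' 25; python3 -c "
from h import *
plan([.50,.0,.2],target(.036,.26,1))"
```

```text
time: 14.65
position: [0.3967, 0.0934, 0.3536]
tool_rot: [2.473, 0.041, -1.904]
ft_force: [0.1, -0.6, -1.2]
grip_width: 0.204
t 14.65 grasp now [0.4386 0.0948 0.195 ] F [ 0.1055 -0.5989 -1.2346] w 0.20406807942559582 q [ 0.3068 -0.2912 -0.5345  2.155  -0.1168  0.9867 -1.7133]
turn(tool) [-0.0026  0.0016 -0.0007] deg 0.2 | TCP shift after turn(mm) [ 10.0567  97.0891 -57.0108] | before turn [ 10.0363  96.9308 -57.2832]
```

```bash
python3 -m creep '[[3,5,-12,0,0,0,10],[3,25,-12,0,0,0,10],[3,35,-10,0,0,0,10],[3,40,-10,0,0,0,10],[0,0,0,0,0,0,10]]' 25; python3 -c "
from h import *
plan([.50,-.09,.2],target(.12,.26,1))"
```

```text
time: 15.15
position: [0.4473, -0.0102, 0.3532]
tool_rot: [2.474, 0.041, -1.903]
ft_force: [-0.5, 0.5, -0.7]
grip_width: 0.207
t 15.15 grasp now [ 0.4893 -0.0088  0.1947] F [-0.4749  0.4616 -0.6686] w 0.2069340690475818 q [ 0.3935 -0.1756 -0.3865  2.0873 -0.0918  0.9596 -1.4908]
turn(tool) [-0.084   0.0009 -0.0225] deg 5.0 | TCP shift after turn(mm) [-4.9375 85.5787 -1.9167] | before turn [-3.0204 85.2059 -9.0883]
```

```bash
python3 -m creep '[[0,40,-20,0,0,0,10],[0,40,-20,0,0,0,10],[0,40,-20,-0.09,0,-0.025,10],[0,30,-10,-0.09,0,-0.025,10],[0,0,0,0,0,0,10]]' 25; python3 -c "
from h import *
plan([.570,-.173,.08],target(.227,.26,1))"
```

```text
time: 15.65
position: [0.5237, -0.1561, 0.3712]
tool_rot: [2.375, 0.266, -1.826]
ft_force: [-0.4, 0.0, -0.7]
grip_width: 0.205
t 15.65 grasp now [ 0.5648 -0.1466  0.2127] F [-0.4139  0.0016 -0.7209] w 0.20528660848776695 q [ 0.4991  0.0485 -0.2209  1.8512 -0.1348  1.0186 -1.0114]
turn(tool) [-0.0052 -0.0002  0.0001] deg 0.3 | TCP shift after turn(mm) [128.0325  26.8655  34.9464] | before turn [128.0238  27.0609  34.8272]
```

```bash
python3 -m creep '[[0,27,0,0,0,0,10],[32,0,9,0,0,0,10],[35,0,9,0,0,0,10],[35,0,9,0,0,0,10],[0,0,0,0,0,0,10]]' 25; python3 -c "
from h import *
plan([.570,-.173,.0285],target(.227,.26,1))
for n in ('side','scene','wrist'):
  d=get_image(n); cv2.imwrite(f'pics/{n}17.png',d['img'][:,:,::-1])
plan([.570,-.173,.0285],target(.227,.26,1))
"
```

```text
time: 16.15
position: [0.5261, -0.1752, 0.2603]
tool_rot: [2.365, 0.28, -1.839]
ft_force: [-0.5, 0.5, -1.5]
grip_width: 0.203
t 16.15 grasp now [ 0.5653 -0.1645  0.1014] F [-0.5292  0.4673 -1.5399] w 0.20324654287525815 q [ 0.5122  0.1791 -0.209   1.9464 -0.1356  0.8135 -0.95  ]
turn(tool) [-0.0009  0.0097  0.0095] deg 0.8 | TCP shift after turn(mm) [71.147   7.7642 17.7781] | before turn [71.2385  8.4589 17.0808]
t 16.30 grasp now [ 0.5707 -0.167   0.1093] F [0.7323 0.2221 0.0059] w 0.20373925647456106 q [ 0.5124  0.173  -0.2081  1.938  -0.1363  0.8137 -0.9493]
turn(tool) [ 0.0003 -0.0021  0.0015] deg 0.1 | TCP shift after turn(mm) [77.5367  5.3958 22.4058] | before turn [77.4811  5.5021 22.5717]
```

View pics/side17.png

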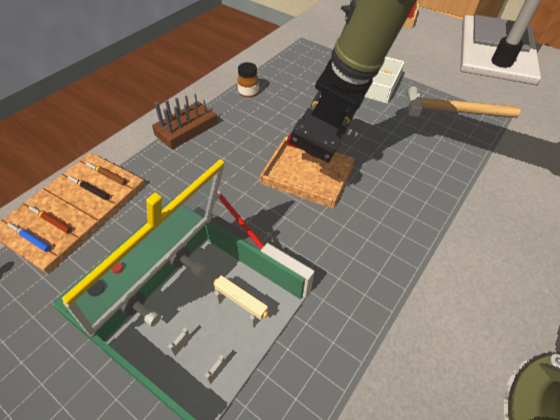

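View pics/wrist17.png

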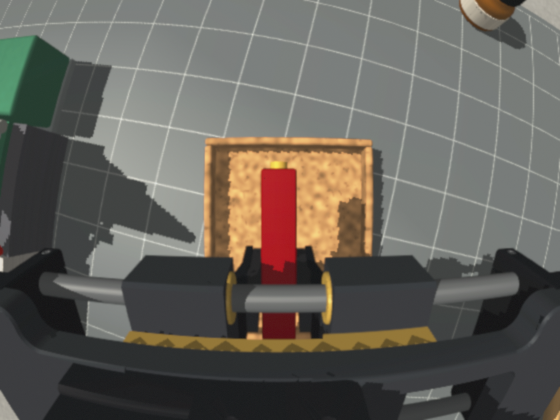

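View pics/scene17.png

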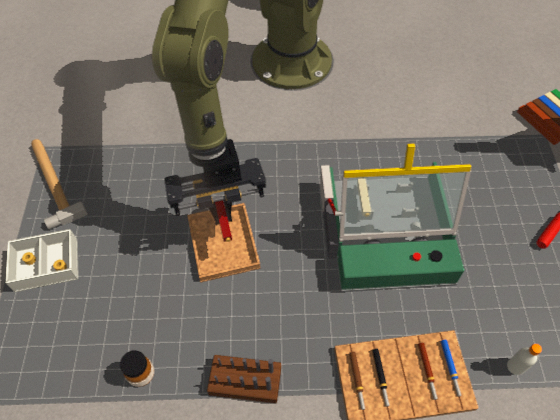

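```bash
python3 -m creep '[[20,3,6,0,0,0,10],[20,2,6,0,0,0,10],[18,0,5,0,0,0,10],[0,0,0,0,0,0,10],[0,0,0,0,0,0,10]]' 25; python3 -c "
from h import *
for n in ('side','wrist'):
  d=get_image(n); cv2.imwrite(f'pics/{n}18.png',d['img'][:,:,::-1] if n=='wrist' else cv2.resize(d['img'][100:260,200:400,::-1],None,fx=3.5,fy=3.5))
plan([.570,-.173,.0285],target(.227,.26,1))
"
```

```text
time: 16.8
position: [0.5291, -0.1826, 0.2079]
tool_rot: [2.374, 0.271, -1.82]
ft_force: [0.7, 0.1, -0.8]
grip_width: 0.205
t 16.90 grasp now [ 0.5708 -0.1731  0.0498] F [-0.1257 -0.3403  0.4349] w 0.20537634920693543 q [ 0.5153  0.2542 -0.204   1.9798 -0.1344  0.6913 -0.926 ]
turn(tool) [ 0.0003 -0.0036 -0.0003] deg 0.2 | TCP shift after turn(mm) [20.4046 -0.2138  5.6368] | before turn [20.3842 -0.2206  5.7101]
```

View pics/side18.png

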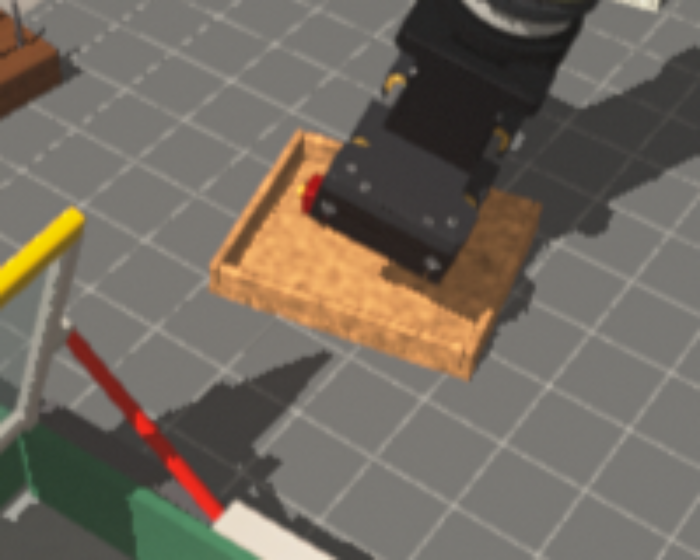

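```bash
python3 -m creep '[[9.5,0,2.6,0,0,0,10],[8,0,2.2,0,0,0,10],[0,0,0,0,0,0,10],[0,0,0,0,0,0,10]]' 25; python3 -m creep '[[1.5,0,0.4,0,0,0,10],[0,0,0,0,0,0,10],[0,0,0,0,0,0,10]]' 25; python3 -c "
from h import *
plan([.570,-.173,.0285],target(.227,.26,1))"
```

```text
time: 17.3
position: [0.5275, -0.1823, 0.1871]
tool_rot: [2.372, 0.273, -1.825]
ft_force: [-0.1, 0.1, -0.9]
grip_width: 0.206
time: 17.6
position: [0.5279, -0.1825, 0.1862]
tool_rot: [2.373, 0.272, -1.824]
ft_force: [0.3, -0.1, -1.4]
grip_width: 0.207
t 17.60 grasp now [ 0.5689 -0.1727  0.0277] F [ 0.3372 -0.0907 -1.4085] w 0.20703733372095204 q [ 0.5141  0.2856 -0.2031  1.994  -0.1327  0.6502 -0.9217]
turn(tool) [-0.0004 -0.0004  0.0018] deg 0.1 | TCP shift after turn(mm) [-0.4944  0.2532 -1.1977] | before turn [-0.4944  0.2518 -1.198 ]
```

```bash
python3 -m creep '[[1.2,0,0.3,0,0,0,10],[0,0,0,0,0,0,10],[0,0,0,0,0,0,10]]' 25;python3 -m creep '[[1.0,0,0.3,0,0,0,10],[0,0,0,0,0,0,10],[0,0,0,0,0,0,10]]' 25; python3 -c "
from h import *
plan([.570,-.173,.0285],target(.227,.26,1))"
```

```text
time: 17.9
position: [0.5279, -0.1825, 0.185]
tool_rot: [2.373, 0.272, -1.823]
ft_force: [0.8, 0.7, 0.8]
grip_width: 0.203
time: 18.2
position: [0.528, -0.1825, 0.1847]
tool_rot: [2.373, 0.272, -1.823]
ft_force: [-2.6, 0.7, 6.1]
grip_width: 0.207
t 18.20 grasp now [ 0.5692 -0.1728  0.0262] F [-2.631   0.7275  6.0788] w 0.20668001080381004 q [ 0.5141  0.2882 -0.2032  1.9946 -0.1326  0.6464 -0.9213]
turn(tool) [-0.0003 -0.0009  0.0015] deg 0.1 | TCP shift after turn(mm) [-2.0101  0.1522 -1.4243] | before turn [-2.009   0.1488 -1.4262]
```

Contact with about 6 N on the tray floor. I'll open and retreat.

```bash
python3 -m creep '[[0,0,0,0,0,0,30],[0,0,0,0,0,0,40],[0,0,0,0,0,0,40],[0,0,0,0,0,0,40]]'; python3 -m creep '[[-5,0,0,0,0,0,40],[-15,0,0,0,0,0,40],[-35,0,0,0,0,0,40],[-40,0,0,0,0,0,40],[0,0,0,0,0,0,40]]'; python3 -m creep '[[-20,30,0,0,0,0,40],[-20,40,0,0,0,0,40],[0,40,0,0,0,0,40],[0,30,0,0,0,0,40],[0,0,0,0,0,0,40]]'; python3 -c "
from h import *
for n in ('side','scene','wrist'):
  d=get_image(n); cv2.imwrite(f'pics/{n}19.png',d['img'][:,:,::-1])
plan([.570,-.173,.0285],target(.227,.26,1))"
```

```text
time: 18.6
position: [0.5285, -0.1825, 0.1846]
tool_rot: [2.374, 0.272, -1.821]
ft_force: [0.4, -0.1, 5.5]
grip_width: 0.434
time: 19.1
position: [0.5048, -0.1896, 0.2817]
tool_rot: [2.378, 0.265, -1.813]
ft_force: [-0.2, -0.6, 1.0]
grip_width: 0.464
time: 19.6
position: [0.5242, -0.3321, 0.3139]
tool_rot: [2.375, 0.262, -1.827]
ft_force: [-0.8, -0.4, -0.2]
grip_width: 0.459
t 19.75 grasp now [ 0.5661 -0.3159  0.1551] F [ 0.2523  1.0291 -0.3771] w 0.4619464577283696 q [ 0.6698  0.2556 -0.1172  1.7342 -0.1878  0.9793 -0.6931]
turn(tool) [-0.0002  0.0005  0.0037] deg 0.2 | TCP shift after turn(mm) [ 131.5503 -138.9926   -2.1184] | before turn [ 132.057  -138.5105   -2.1628]
```

View pics/side19.png

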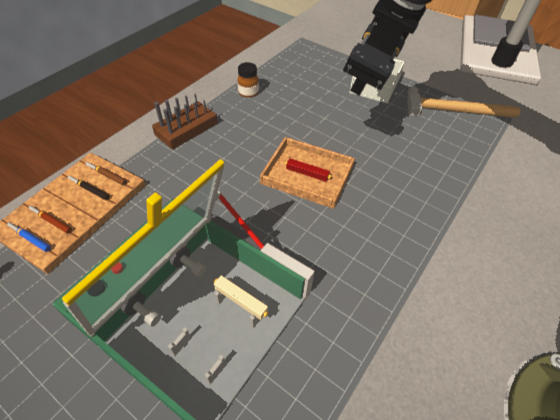

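View pics/scene19.png

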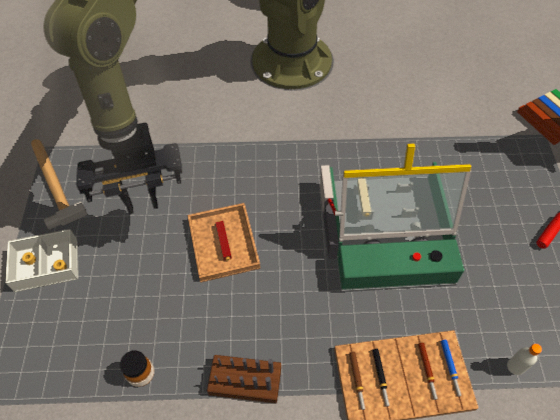

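View pics/wrist19.png

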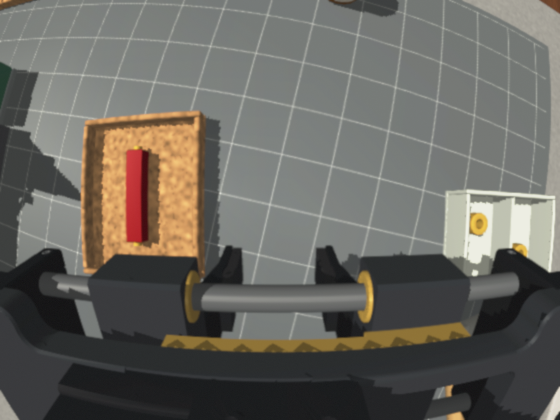

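The red blank lies flat in the tray at about (223,240) in the scene image. The ivory blank is still in its nest, the guard stands on its stay, and the gripper is clear of everything.

```bash
python3 -c "
from bench import ctrl,monitor
print(monitor.get_state()['ft_force']); print(ctrl.close_job())"
```

```text
[ 0.25234149  1.02911287 -0.37705248]
the job is handed in; nothing more can be done
None
```

The job is done and handed in at about 19.8 s of the 54 s allowed; handing in gave no verdict.

- **Guard:** I raised it by the yellow tongue to about 1.45 rad. The red stay dropped behind its step. I eased the guard back and let go, and it has stood on the stay since.
- **Blank:** I gripped the dark-red blank in its nest, then regripped it 12 mm higher so the fingertips would clear the tray floor. I lifted it out through the open front and laid it in the cork tray.

**Last checks:**
- The final images show the red blank flat near the middle of the tray, the ivory blank still in its nest and the guard still propped.
- The gripper hangs clear of everything, with a residual force of about 1 N.
- The highest wrist force I read was about 8 N.
- About 5.5 N stayed on the wrist after I opened the fingers in the tray, so the fingertips were probably resting lightly on the floor. It went away when I retreated.
- While carrying the blank across, joint 2 came close to its lower limit: it read -0.291 against -0.3. It did not read past the limit.

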